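# Slide the disc carriage under the probe

### The arm

A 6-joint arm with a two-finger parallel gripper is mounted at the origin on the work surface; the furniture and walls round the work are solid. World frame = base frame: x ahead of the robot, y to its left, z up, the work surface at z = 0. Lengths are in m, angles in rad, forces in N, time in s.
With the tool pointing down it reaches from about 0.225 to 0.875 m from the base axis. Payload 3.4 kg.
Tool frame: the origin (TCP) lies between the finger pads; the fingertips stand 19 mm ahead of it and the grasp point (between the pads) is the TCP (manip.tip_reach is the distance from the TCP to the fingertips, in m); z points along the fingers, x is the direction in which the jaws open and shut, and the axes are right-handed (so a half turn about z gives the same grasp; the last joint's range is limited). The gripper opens to 85 mm and grips with 20 to 120 N. Pads are 22 mm wide; open, the fingers measure 114 mm over their backs; the gripper's body (76 mm by 85 mm) begins 54 mm behind the grasp point. The pads swing forward as they close: fully open they stand 13 mm farther back than shut.
Start: joints at [-1.24, 0.276, 1.505, -0, 1.361, -0.121], TCP at [0.251, -0.517, 0.25] pointing down, gripper open.
Joint ranges: [-2.89, 2.89], [-0.75, 2.08], [0.22, 2.7], [-1.18, 4.32], [0.11, 2.71], [-2.7, 2.7]. Speed limits (rad/s): [2.57, 2.57, 3.14, 3.14, 3.14, 3.14].

### API

Orientations are given as a unit quaternion [w, x, y, z].
In Python, from rig import manip gives the robot as it stands.
- The arm moves only by the tool send_rows, never from a script. Its arguments are lists of equal length, an entry for each row: "delta_pos": the shift along the tool's x, y, z normalised to -1 to 1, where 1 is 40 cm, a list of three; "angular": the turn, a rotation vector about the tool's x, y, z normalised to -1 to 1, where 1 is 0.08 rad, a list of three. A call has 1 to 5 rows; each row shifts and turns the commanded pose from where the row before left it, along the tool's axes as they then stand; what a row does not reach is not made up. A row lasts 1/12 s, in which the tool goes at most 41.7 mm and 7.16 degrees, less where a joint would pass 70% of its speed; a pose out of reach is approached as far as the arm can. A call with a number of a shift or a turn outside -1 to 1 is refused whole. A call with a gripper value outside its range is refused whole. "hand" is the finger opening in mm, from 0 to 85.4, set as the call begins (left out, the last holds). The fingers move at their own pace and stop on an object; "squeeze" is the grip in N (left out, the last holds). Time passes only in rows, so rows that do not move let the fingers close. It gives the time, the measured TCP pose, the force and the opening at its end, in the units of the state.
- manip.get_state(): the state, without advancing time (a new reading comes with each control period).
- manip.get_image(name): name is "scene" or "top" or "wrist"; returns the picture (400x640x3 uint8, blue, green, red); there is no depth.
- manip.calibration(name): a dict with "fx", "fy", "cx", "cy" (pixels), "camera_from_world" (4x4, takes a point from world to camera coordinates). Camera axes: x right, y up, looking along -z (the intrinsics and any distortion apply to the point x, -y, -z); pixel columns grow to the right and rows downward; lengths in m; the calibration is good to about 2 mm. A picture is of the moment at which its call begins: read the wrist's pose just before it. calibration takes no time and is no camera call; for the wrist camera it gives the pose at the moment of the call.
- manip.sign_off(): hands the job in, once; it reports no verdict.
The state is a dict: "clock": time; "qpos": joint angles; "qd": joint speeds; "effort": joint torques, N m; "position": TCP position; "ee_rot": TCP orientation; "contact_force": force on the tool from outside, world axes, zero at the start; "moment": the same for the moment, N m; "width": finger opening in m.
Only numpy, scipy, OpenCV 4.12 (cv2) and the standard library are available. Lean on these libraries where they do the work, as an engineer would, in place of code of your own. Each camera call takes 0.05 s, during which the arm holds its last target.

### The job

Bring the ceramic disc under the probe: press down the thumb plate in the middle of the braked carriage to free it, keep it pressed while you push the carriage along the rail until its nose rests on the stop pin of the probe bracket, then let the plate spring up so that the brake holds the carriage there. Never force the carriage along against its brake, and push gently, since the bracket is only clamped and must not shift from its setting. The disc rides untouched in its seat, and the vial, dish, flange and tweezers stay where they are.

Things in the scene. Friction and masses are not known exactly. Their poses are not given: they have to be found in the camera images.
- rail: (All sizes here are in mm.) Straight aluminium rail screwed to the bench, 410 long x 64 wide, top 32 above the bench. Origin: centre of its underside, on the bench. Its y axis runs along the rail, from the carriage towards the probe bracket (the pushing direction); its x axis lies across the rail, z up. An engraved 10 mm scale runs along its -x edge.
- carriage (a joint): Black carriage on the rail, 148 long x 48 wide, flat top 43 above the bench. Joint value: m travelled along the rail's +y from its starting place, 0 at the start. It cannot leave the rail. Without the brake it slides with 1 to 2 N. The brake holds it against about 20 N.
- thumb_plate (a joint): Sprung steel thumb plate in the middle of the carriage. Joint value: m pressed down; about 0 up (brake on), 0.005 fully down (hard stop). It starts to move at about 6 N and takes about 9 N fully down; the brake is free once it is pressed 2 mm or more, and grips again as soon as the plate is let up.
- thumb_top (a point): Centre of the thumb plate's top face, 56 above the bench when up; it moves with the carriage and the plate. The face is 52 across the rail x 54 along it, level; along it, between two raised lips, 45 are clear. The lips are 4 high and run across the rail, so that a fingertip between them can push. The axes are those of the rail.
- nose (a point): Middle of the carriage's flat leading face (the face that meets the stop pin), 78 ahead of the thumb plate's centre, 38 above the bench. The axes are those of the rail.
- seat (a point): Centre of the round disc seat on the carriage's top, 55 ahead of the thumb plate's centre, 43 above the bench. The seat's rim stands 3 high, 30 outside diameter. The axes are those of the rail.
- bracket (a joint): Aluminium probe bracket clamped on the rail, 50 wide x 36 long, its highest screw 67 above the bench. Joint value: m along the rail, only for telling whether it has shifted. Its clamp holds it against about 30 N; a harder push shifts it.
- stop_pin (a point): Tip of the steel stop pin (9 diameter) that stands out 5 from the bracket towards the carriage, 38.5 above the bench. The carriage has arrived when its nose touches this tip. The axes are those of the rail.
- probe_tip (a point): Sensor under the free end of the probe strip, 54 above the bench, 23 from the pin's tip towards the carriage. The strip, 10 wide, ends 29 from the pin's tip and is 57 high. With the carriage at the stop the disc's centre lies right under this point, with 5 of air between. The axes are those of the rail.
- ceramic_disc: Black ceramic disc, 23 diameter x 6, loose in the carriage's seat. Origin: centre of its underside, 43 above the bench. Round the rail, fixed and in the way of low moves: about 300 to the right (-y) of its middle a blue case with its clear lid standing open, 210 high, and past its bracket end a grey foam vessel 242 high.
- vial: White snap-lid vial, 36 diameter x 46, standing near the rail. Origin: centre of its underside.
- petri_dish: Clear dish, 62 diameter x 13, near the rail. Origin: centre of its underside.
- copper_flange: Small copper flange, 27 diameter x 14, near the rail. Origin: centre of its underside.
- tweezers: White plastic tweezers, 13 x 122 x 10, lying near the rail along their own y. Origin: centre of their underside.

How it is judged:
By the outcome, as a careful person would: the job done as asked, in the order asked, and still so for the second after the job is handed in, with the robot touching nothing.
It also fails if it takes over 45 s, if anything falls off the work surface, if the arm or the gripper's body presses on something with over 40 N, if the wrist force passes 120 N, or if a joint passes its speed limit or range.

## Working session

There is one attempt and no reset: what is moved stays moved. The work goes in short steps, Python scripts to look and compute and a tool call to move; the robot and the scene stay as the last step left them, time stands still between calls to the robot, and variables do not carry over. Pictures are saved under pics/ and viewed, and the job is handed in when it is done.

Besides the shell and the picture viewer there is one more tool, called after "Request:" as name(argument=value, ...) on one line, values as JSON. send_rows: Moves the arm, as the interface text tells. Scaled input: -1 to 1 covers 40 cm each way for a shift and 0.08 rad each way for a turn. Its arguments: {"type":"object","properties":{"delta_pos":{"type":"array","items":{"type":"array","items":{"type":"number"}}},"angular":{"type":"array","items":{"type":"array","items":{"type":"number"}}},"hand":{"type":"number"},"squeeze":{"type":"number"}},"required":["delta_pos","angular"]}

```bash
mkdir -p pics; ls
python3 - <<'E'
from rig import manip
import cv2
s=manip.get_state();print(s)
for n in("scene","top","wrist"):
    c=manip.calibration(n);print(n,c)
    cv2.imwrite(f"pics/a_{n}.png",manip.get_image(n))
print(manip.tip_reach)
E
```

```text
pics
{'clock': 0.0, 'qpos': array([-1.24000548e+00,  2.76608504e-01,  1.50613152e+00, -3.06241410e-05,
        1.36068629e+00, -1.21004843e-01]), 'qd': array([ 2.00856368e-05, -4.26418368e-04,  4.63896662e-05,  2.40703852e-04,
       -2.04802070e-04,  7.46433329e-04]), 'effort': array([ 2.51268775e-04, -4.16775548e+01, -2.45810366e+01, -8.21627327e-05,
        1.07971145e-02,  1.43185747e-05]), 'position': array([ 0.250858  , -0.51684999,  0.24943261]), 'ee_rot': array([-5.65218376e-04,  8.47521774e-01, -5.30759834e-01, -7.22030327e-04]), 'contact_force': array([-0.20072879, -0.14592712, -0.11473478]), 'moment': array([-0.02913094, -0.02365445,  0.03425205]), 'width': 0.08527195006974611}
scene {'fx': 487.1725349051143, 'fy': 487.1725349051143, 'cx': 313.29725008520603, 'cy': 207.36755723460755, 'camera_from_world': array([[-0.75766258, -0.65255765,  0.01076669,  0.44350832],
       [ 0.45106955, -0.51165632,  0.73126197, -0.2671437 ],
       [-0.47168175,  0.55890636,  0.68201173, -0.67518346],
       [ 0.        ,  0.        ,  0.        ,  1.        ]])}
top {'fx': 507.1770370757377, 'fy': 507.1770370757377, 'cx': 323.08558670112876, 'cy': 207.61215472261836, 'camera_from_world': array([[-0.02635064, -0.99963334,  0.00623116,  0.07194931],
       [ 0.98095865, -0.02465753,  0.1926451 , -0.53167168],
       [-0.19242082,  0.01118883,  0.98124871, -0.82197982],
       [ 0.        ,  0.        ,  0.        ,  1.        ]])}
wrist {'fx': 287.78788900026353, 'fy': 287.78788900026353, 'cx': 315.8695576205929, 'cy': 197.22606099909652, 'camera_from_world': array([[ 0.43585879, -0.90001309, -0.00188439, -0.57433754],
       [ 0.86106959,  0.41760663, -0.29011008,  0.03605069],
       [ 0.2618898 ,  0.12482444,  0.95699143, -0.38036176],
       [ 0.        ,  0.        ,  0.        ,  1.        ]])}
0.019
```

View pics/a_top.png

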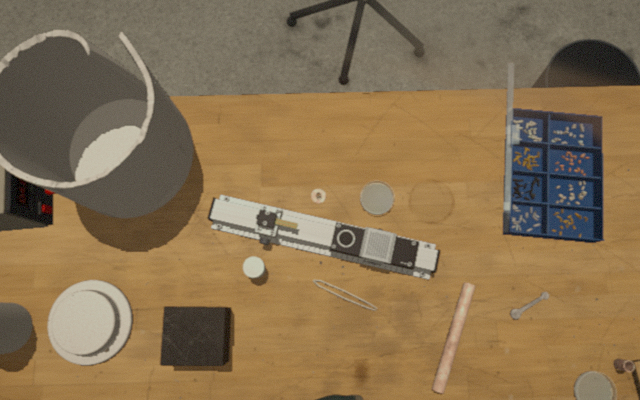

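View pics/a_scene.png

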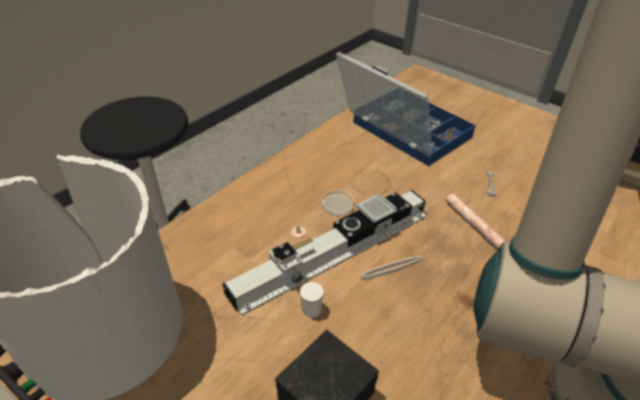

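View pics/a_wrist.png

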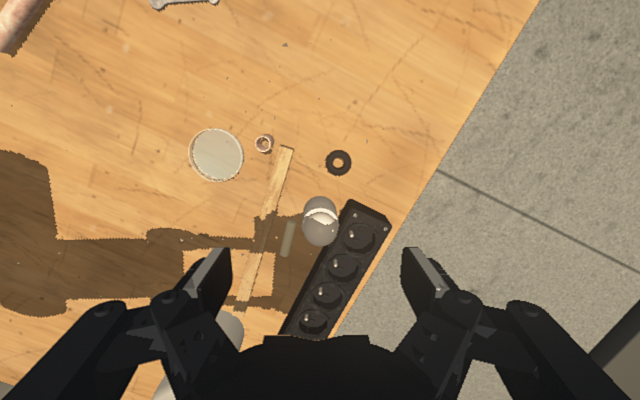

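The top view shows the rail running from (212,205) to (437,262), with the bracket near (267,222), the seat near (346,238) and the thumb plate near (377,245). I'll enlarge both views to measure.

Run:
```python
import cv2
a=cv2.imread("pics/a_top.png")[180:290,200:450]
cv2.imwrite("pics/b_top.png",cv2.resize(a,None,fx=3.2,fy=3.2,interpolation=cv2.INTER_CUBIC))
a=cv2.imread("pics/a_scene.png")[180:320,215:435]
cv2.imwrite("pics/b_scene.png",cv2.resize(a,None,fx=3.6,fy=3.6,interpolation=cv2.INTER_CUBIC))
```

```text
(no output)
```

View pics/b_top.png

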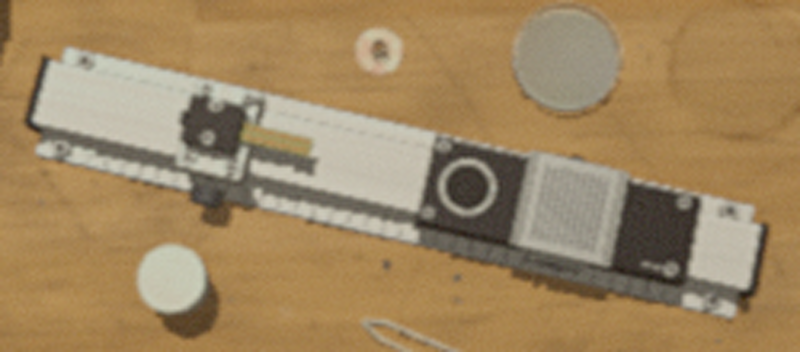

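View pics/b_scene.png

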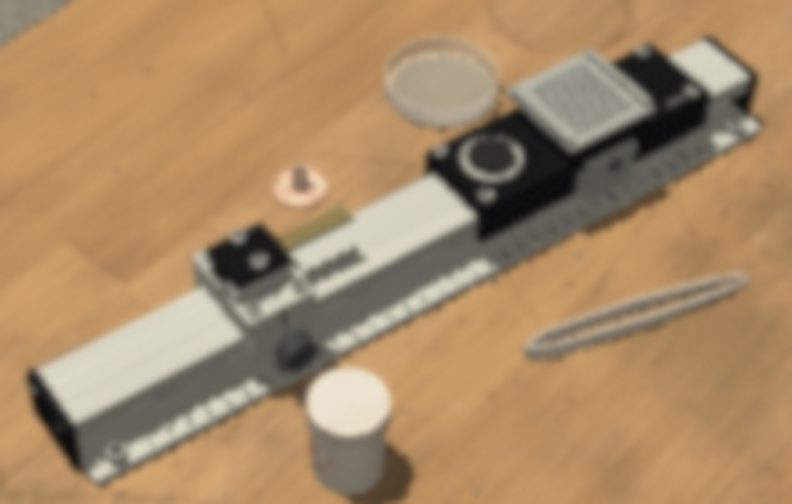

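```bash
cat > h.py <<'E'
import numpy as np
def ray(cal,u,v):
    T=cal["camera_from_world"];R=T[:3,:3];o=-R.T@T[:3,3]
    d=R.T@np.array([(u-cal["cx"])/cal["fx"],-(v-cal["cy"])/cal["fy"],-1.]);return o,d
def onz(cal,u,v,z):
    o,d=ray(cal,u,v);return o+d*(z-o[2])/d[2]
def tri(*obs):
    A=np.zeros((3,3));b=np.zeros(3);R=[]
    for cal,u,v in obs:
        o,d=ray(cal,u,v);d=d/np.linalg.norm(d);P=np.eye(3)-np.outer(d,d);A+=P;b+=P@o;R.append((P,o))
    p=np.linalg.solve(A,b);return p,[round(1000*np.linalg.norm(P@(p-o)),1) for P,o in R]
def proj(cal,p):
    q=cal["camera_from_world"][:3]@np.append(p,1);return np.array([cal["cx"]-cal["fx"]*q[0]/q[2],cal["cy"]+cal["fy"]*q[1]/q[2]])
E
python3 - <<'E'
from h import *
from rig import manip
t=manip.calibration("top");s=manip.calibration("scene")
T=lambda x,y:(t,(x+.5)/3.2-.5+200,(y+.5)/3.2-.5+180)
S=lambda x,y:(s,(x+.5)/3.6-.5+215,(y+.5)/3.6-.5+180)
np.set_printoptions(precision=4,suppress=True)
print("seat",tri(T(467,187),S(492,158)))
# far(+x world) corners in top: (530,150),(628,172) ; near (612,265),(513,243)
for n,a,b in [("A",(530,150),(512,92)),("B",(628,172),(598,52)),("C",(612,265),(655,105)),("D",(513,243),(573,150)),
 ("railBL near",(30,125),(85,465)),]:
    print(n,tri(T(*a),S(*b)))
print("plate c z.058",onz(*T(571,207),.058), onz(*S(584,99),.058))
print("seat z.045",onz(*T(467,187),.045),onz(*S(492,158),.045))
print("nose edges z.043",onz(*T(432,138),.043),onz(*T(418,228),.043))
print("rail ends top z.032", [onz(*T(*p),.032) for p in((45,60),(30,127),(765,225),(748,292))])
print("vial top, dish, flange",[onz(*T(*p),z) for p,z in(((172,278),.046),((567,58),.013),((380,50),.01))])
E
```

```text
seat (array([0.4801, 0.0208, 0.0449]), [np.float64(0.4), np.float64(0.4)])
A (array([ 0.4963, -0.0135,  0.0556]), [np.float64(1.8), np.float64(1.8)])
B (array([ 0.4819, -0.0654,  0.0567]), [np.float64(3.0), np.float64(3.0)])
C (array([ 0.4355, -0.0532,  0.056 ]), [np.float64(0.3), np.float64(0.3)])
D (array([ 0.4486, -0.0019,  0.0541]), [np.float64(0.3), np.float64(0.3)])
railBL near (array([0.523 , 0.261 , 0.0074]), [np.float64(4.4), np.float64(4.4)])
plate c z.058 [ 0.4666 -0.0328  0.058 ] [ 0.4633 -0.0316  0.058 ]
seat z.045 [0.4804 0.021  0.045 ] [0.4797 0.0208 0.045 ]
nose edges z.043 [0.5078 0.0388 0.043 ] [0.4592 0.0478 0.043 ]
rail ends top z.032 [array([0.5586, 0.2506, 0.032 ]), array([0.5213, 0.2582, 0.032 ]), array([ 0.4572, -0.1406,  0.032 ]), array([ 0.4214, -0.1289,  0.032 ])]
vial top, dish, flange [array([0.4358, 0.1788, 0.046 ]), array([ 0.5566, -0.0398,  0.013 ]), array([0.5645, 0.0656, 0.01  ])]
```

```bash
cat > plan.py <<'E'
from h import *
from scipy.spatial.transform import Rotation as Ro
import sys
def rot(q): return Ro.from_quat([q[1],q[2],q[3],q[0]])
def plan(p0,q0,p1,x1,n,rate=1):
    """rows to p1 with tool down and tool x toward x1 (world xy)"""
    R=rot(q0)
    x=np.array([x1[0],x1[1],0]);x/=np.linalg.norm(x);z=np.array([0,0,-1.])
    R1=Ro.from_matrix(np.c_[x,np.cross(z,x),z])
    w=(R.inv()*R1).as_rotvec()
    st=w/n; d=(np.asarray(p1)-p0)/n
    out=[]
    for i in range(n):
        out.append((np.round(R.inv().apply(d)/.4,4).tolist(),np.round(st/.08,3).tolist()));R=R*Ro.from_rotvec(st)
    return out
E
python3 - <<'E'
from plan import *
from rig import manip
s=manip.get_state();c=manip.calibration("wrist");T=c["camera_from_world"]
o=-T[:3,:3].T@T[:3,3];print("cam in tool",rot(s["ee_rot"]).inv().apply(o-s["position"]))
t=manip.calibration("top")
Tz=lambda x,y:(t,(x+.5)/3.2-.5+200,(y+.5)/3.2-.5+180)
print("strip end",onz(*Tz(312,146),.057))
for r in plan(s["position"],s["ee_rot"],[.465,-.032,.26],[.968,-.25],14):print(r)
E
```

```text
cam in tool [ 0.00033662 -0.07537466 -0.12384109]
strip end [0.50279003 0.10314475 0.057     ]
([-0.0612, -0.0722, -0.0018], [-0.001, 0.001, -0.773])
([-0.0566, -0.0758, -0.0018], [-0.001, 0.001, -0.773])
([-0.0518, -0.0792, -0.0018], [-0.001, 0.001, -0.773])
([-0.0468, -0.0823, -0.0018], [-0.001, 0.001, -0.773])
([-0.0417, -0.085, -0.0018], [-0.001, 0.001, -0.773])
([-0.0363, -0.0874, -0.0018], [-0.001, 0.001, -0.773])
([-0.0309, -0.0895, -0.0018], [-0.001, 0.001, -0.773])
([-0.0253, -0.0912, -0.0018], [-0.001, 0.001, -0.773])
([-0.0196, -0.0926, -0.0018], [-0.001, 0.001, -0.773])
([-0.0138, -0.0937, -0.0018], [-0.001, 0.001, -0.773])
([-0.008, -0.0943, -0.0018], [-0.001, 0.001, -0.773])
([-0.0021, -0.0946, -0.0018], [-0.001, 0.001, -0.773])
([0.0037, -0.0946, -0.0018], [-0.001, 0.001, -0.773])
([0.0096, -0.0942, -0.0018], [-0.001, 0.001, -0.773])
```

Request:
send_rows(delta_pos=[[-0.06,-0.072,-0.002],[-0.057,-0.076,-0.002],[-0.052,-0.079,-0.002],[-0.047,-0.082,-0.002],[-0.042,-0.085,-0.002]], angular=[[0,0,-0.77],[0,0,-0.77],[0,0,-0.77],[0,0,-0.77],[0,0,-0.77]], hand=0, squeeze=40)

```text
clock: 0.57
position: [0.3276, -0.3427, 0.254]
ee_rot: [-0.0, 0.919, -0.393, -0.0]
contact_force: [0.6, -0.5, 0.2]
width: 0.0255
```

Request:
send_rows(delta_pos=[[-0.036,-0.087,-0.002],[-0.031,-0.09,-0.002],[-0.025,-0.091,-0.002],[-0.02,-0.093,-0.002],[-0.014,-0.094,-0.002]], angular=[[0,0,-0.77],[0,0,-0.77],[0,0,-0.77],[0,0,-0.77],[0,0,-0.77]])

```text
clock: 0.98
position: [0.4044, -0.1693, 0.2583]
ee_rot: [0.0, 0.969, -0.248, 0.0]
contact_force: [1.0, -0.0, 0.2]
width: -0.0001
```

Request:
send_rows(delta_pos=[[-0.008,-0.094,-0.002],[-0.002,-0.095,-0.002],[0.004,-0.095,-0.002],[0.01,-0.094,-0.002],[0,0,0]], angular=[[0,0,-0.77],[0,0,-0.77],[0,0,-0.77],[0,0,-0.77],[0,0,0]])

```text
clock: 1.4
position: [0.4682, -0.0269, 0.2615]
ee_rot: [-0.002, 0.992, -0.124, 0.001]
contact_force: [0.4, -1.1, 0.3]
width: 0.0002
```

Run:
```python
from plan import *
from rig import manip
import cv2
s=manip.get_state();c=manip.calibration("wrist")
im=manip.get_image("wrist")
print(s["clock"],s["position"],rot(s["ee_rot"]).as_matrix().round(3).tolist(),s["contact_force"],s["width"])
cv2.imwrite("pics/c_wrist.png",im)
a=im[0:400,120:520];cv2.imwrite("pics/c2.png",cv2.resize(a,None,fx=1.5,fy=1.5,interpolation=cv2.INTER_CUBIC))
import pickle;pickle.dump((c,s),open("c.pkl","wb"))
```

```text
1.4 [ 0.46823491 -0.02690421  0.26151096] [[0.969, -0.246, 0.002], [-0.246, -0.969, 0.004], [0.001, -0.005, -1.0]] [ 0.43716311 -1.14986927  0.32161494] 0.0002223567889974829
```

View pics/c2.png

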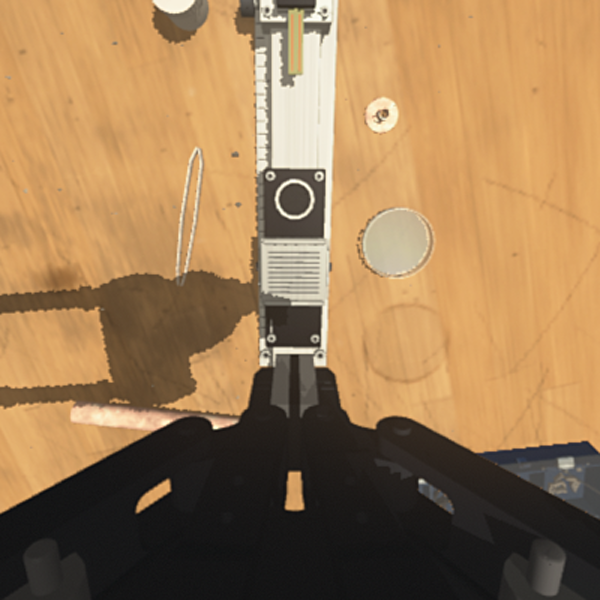

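Run:
```python
from plan import *
from rig import manip
import pickle;c,s=pickle.load(open("c.pkl","rb"))
W=lambda x,y:(c,(x+.5)/1.5-.5+120,(y+.5)/1.5-.5)
np.set_printoptions(precision=4,suppress=True)
for n,x,y,z in [("seat",295,200,.0455),("plate far",294,240,.06),("plate near",293,304.5,.060),("plate L",261,272,.06),("plate R",327,272,.06),("nose",295,168,.043),("strip end",295,74,.057),("bracket near face",294,22,.05),("screwL",271,176,.043),("screwR",320,176,.043)]:
    print(n,onz(*W(x,y),z))
t=manip.calibration("top");sc=manip.calibration("scene")
print(tri(W(295,200),(t,(467.5)/3.2-.5+200,187.5/3.2-.5+180),(sc,492.5/3.6-.5+215,158.5/3.6-.5+180)))
print(tri(W(295,74),(t,(312.5)/3.2-.5+200,146.5/3.2-.5+180)))
print(tri(W(294,272),(t,(571.5)/3.2-.5+200,207.5/3.2-.5+180),(sc,584.5/3.6-.5+215,99.5/3.6-.5+180)))
```

```text
seat [0.4826 0.021  0.0455]
plate far [ 0.4748 -0.0066  0.06  ]
plate near [ 0.4613 -0.0561  0.06  ]
plate L [ 0.4439 -0.0244  0.06  ]
plate R [ 0.4934 -0.037   0.06  ]
nose [0.4884 0.0439 0.043 ]
strip end [0.5037 0.1041 0.057 ]
bracket near face [0.5112 0.1367 0.05  ]
screwL [0.4692 0.0428 0.043 ]
screwR [0.5055 0.0335 0.043 ]
(array([0.4811, 0.0205, 0.0437]), [np.float64(1.5), np.float64(0.7), np.float64(1.1)])
(array([0.5031, 0.1035, 0.0582]), [np.float64(0.6), np.float64(0.6)])
(array([ 0.4668, -0.0333,  0.0544]), [np.float64(2.0), np.float64(0.3), np.float64(2.2)])
```

Request:
send_rows(delta_pos=[[0,0.003,0.08],[0,0.003,0.09],[0,0.003,0.09],[0,0.003,0.09],[0,0.003,0.08]], angular=[[0,0,0],[0,0,0],[0,0,0],[0,0,0],[0,0,0]])

```text
clock: 1.87
position: [0.4634, -0.0396, 0.0877]
ee_rot: [0.0, 0.992, -0.129, -0.0]
contact_force: [-0.2, -0.7, -0.9]
width: -0.0004
```

Request:
send_rows(delta_pos=[[0,0,0],[0,0,0]], angular=[[0,0,0],[0,0,0]])

```text
clock: 2.03
position: [0.4632, -0.0393, 0.0885]
ee_rot: [-0.0, 0.992, -0.129, -0.002]
contact_force: [-0.2, -0.5, 0.1]
width: 0.0002
```

Run:
```python
from plan import *
from rig import manip
import cv2
s=manip.get_state();c=manip.calibration("wrist")
im=manip.get_image("wrist")
print(s["clock"],s["position"],rot(s["ee_rot"]).as_matrix().round(4).tolist(),s["contact_force"],s["width"])
for p in([.467,-.032,.056],):print(proj(c,p))
print("tip",proj(c,s["position"]+rot(s["ee_rot"]).apply([0,0,.019])))
cv2.imwrite("pics/d.png",im)
S=manip.get_image("scene")[140:290,280:480]
cv2.imwrite("pics/d_s.png",cv2.resize(S,None,fx=4,fy=4,interpolation=cv2.INTER_CUBIC))
```

```text
2.0333 [ 0.46321495 -0.03928758  0.08853817] [[0.9668, -0.2553, -0.0044], [-0.2553, -0.9669, 0.0006], [-0.0044, 0.0006, -1.0]] [-0.17454762 -0.5225613   0.05681252] 0.0002384453854419943
[317.10861445 228.49280695]
tip [313.66429855 251.68604015]
```

View pics/d.png

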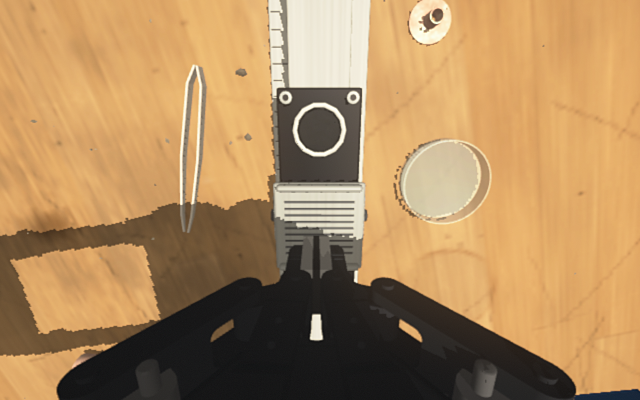

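View pics/d_s.png

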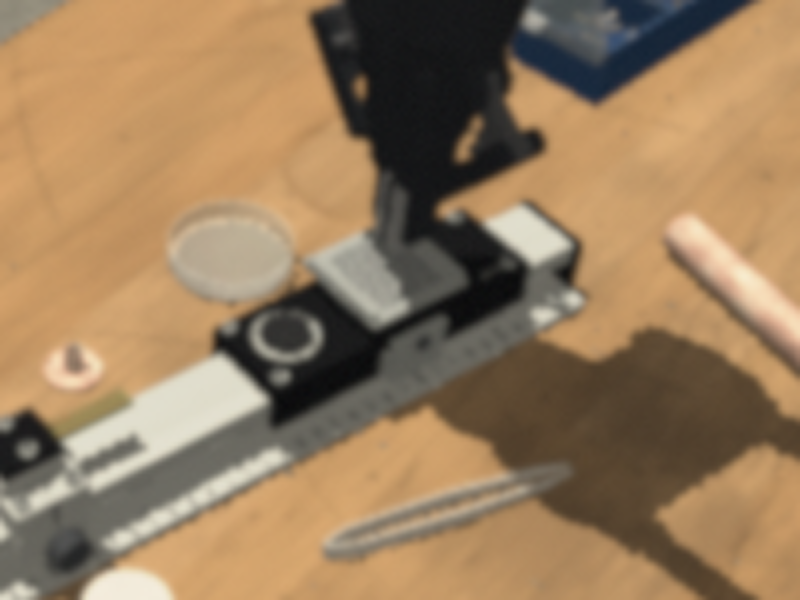

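Run:
```python
from plan import *
from rig import manip
c=manip.calibration("wrist")
for n,u,v,z in [("front mid",319.5,183,.06),("seat",320,129.5,.046),("L",273,186,.06),("R",366,186,.06),("nose",320,87.5,.043)]:print(n,onz(c,u,v,z))
```

```text
front mid [ 0.47841658 -0.00568287  0.06      ]
seat [0.48595355 0.02131771 0.046     ]
L [ 0.45300704 -0.00072562  0.06      ]
R [ 0.50298147 -0.0139686   0.06      ]
nose [0.49171736 0.04330537 0.043     ]
```

Request:
send_rows(delta_pos=[[0.002,-0.01,0],[0.002,-0.01,0],[0,0,0],[0,0,0]], angular=[[0,0,0],[0,0,0],[0,0,0],[0,0,0]])

```text
clock: 2.47
position: [0.469, -0.031, 0.0905]
ee_rot: [0.0, 0.992, -0.128, 0.001]
contact_force: [0.0, 0.6, 0.1]
width: -0.0
```

Request:
send_rows(delta_pos=[[0,0,0.015],[0,0,0.015],[0,0,0]], angular=[[0,0,0],[0,0,0],[0,0,0]])

```text
clock: 2.72
position: [0.4672, -0.031, 0.0763]
ee_rot: [-0.0, 0.992, -0.128, -0.001]
contact_force: [0.3, -1.1, -0.5]
width: -0.0
```

Request:
send_rows(delta_pos=[[0,0,0.0025],[0,0,0]], angular=[[0,0,0],[0,0,0]])

```text
clock: 2.88
position: [0.468, -0.0312, 0.076]
ee_rot: [0.0, 0.992, -0.128, -0.0]
contact_force: [0.1, -0.4, -0.8]
width: 0.0002
```

Request:
send_rows(delta_pos=[[0,0,0.0025],[0,0,0]], angular=[[0,0,0],[0,0,0]])

```text
clock: 3.05
position: [0.4684, -0.0313, 0.0754]
ee_rot: [0.0, 0.992, -0.128, 0.0]
contact_force: [1.1, -0.3, 0.4]
width: 0.0001
```

Request:
send_rows(delta_pos=[[0,0,0.0025],[0,0,0]], angular=[[0,0,0],[0,0,0]])

```text
clock: 3.22
position: [0.4684, -0.0313, 0.0747]
ee_rot: [0.0, 0.992, -0.128, 0.0]
contact_force: [-0.4, -0.6, 2.9]
width: -0.0002
```

Contact has just begun. I'll press in small steps.

Request:
send_rows(delta_pos=[[0,0,0.0025],[0,0,0]], angular=[[0,0,0],[0,0,0]])

```text
clock: 3.38
position: [0.4685, -0.0313, 0.0738]
ee_rot: [0.0, 0.992, -0.128, 0.0]
contact_force: [-0.9, 0.2, 5.0]
width: 0.0
```

Request:
send_rows(delta_pos=[[0,0,0.0025],[0,0,0]], angular=[[0,0,0],[0,0,0]])

```text
clock: 3.55
position: [0.4685, -0.0314, 0.073]
ee_rot: [0.0, 0.992, -0.128, 0.0]
contact_force: [-1.1, 0.2, 7.1]
width: -0.0001
```

Request:
send_rows(delta_pos=[[0,0,0.0025],[0,0,0]], angular=[[0,0,0],[0,0,0]])

```text
clock: 3.72
position: [0.4685, -0.0314, 0.072]
ee_rot: [0.0, 0.992, -0.128, 0.0]
contact_force: [-1.5, 0.5, 7.1]
width: 0.0002
```

Request:
send_rows(delta_pos=[[0,0,0.0025],[0,0,0]], angular=[[0,0,0],[0,0,0]])

```text
clock: 3.88
position: [0.4685, -0.0313, 0.0711]
ee_rot: [0.0, 0.992, -0.128, 0.0]
contact_force: [-1.3, 0.9, 7.2]
width: -0.0003
```

Request:
send_rows(delta_pos=[[0,0,0.002],[0,0,0]], angular=[[0,0,0],[0,0,0]])

```text
clock: 4.05
position: [0.4685, -0.0313, 0.0704]
ee_rot: [0.0, 0.992, -0.128, 0.0]
contact_force: [-2.1, 0.5, 8.6]
width: -0.0002
```

Request:
send_rows(delta_pos=[[0,-0.0025,0],[0,-0.005,0],[0,-0.005,0],[0,0,0]], angular=[[0,0,0],[0,0,0],[0,0,0],[0,0,0]])

```text
clock: 4.38
position: [0.4698, -0.0263, 0.0704]
ee_rot: [0.0, 0.992, -0.128, 0.0]
contact_force: [-1.6, 0.4, 7.5]
width: 0.0005
```

Run:
```python
from plan import *
from rig import manip
import cv2
s=manip.get_state();c=manip.calibration("wrist")
im=manip.get_image("wrist")
print(s["clock"],s["position"],s["contact_force"])
cv2.imwrite("pics/e.png",im)
S=manip.get_image("top")[180:290,200:450]
cv2.imwrite("pics/e_t.png",cv2.resize(S,None,fx=3.2,fy=3.2,interpolation=cv2.INTER_CUBIC))
```

```text
4.3833 [ 0.46977899 -0.02633732  0.07044428] [-1.61350536  0.39873824  7.5294693 ]
```

View pics/e.png

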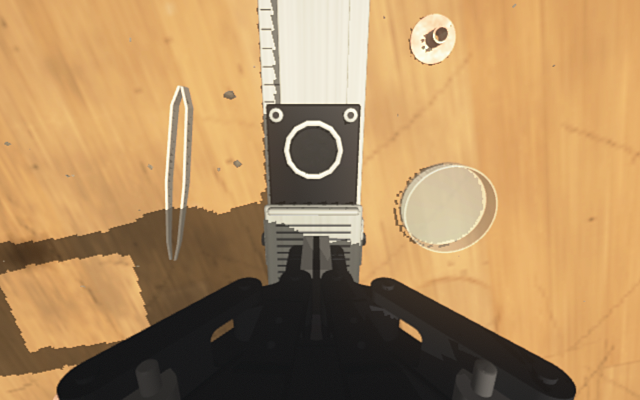

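View pics/e_t.png

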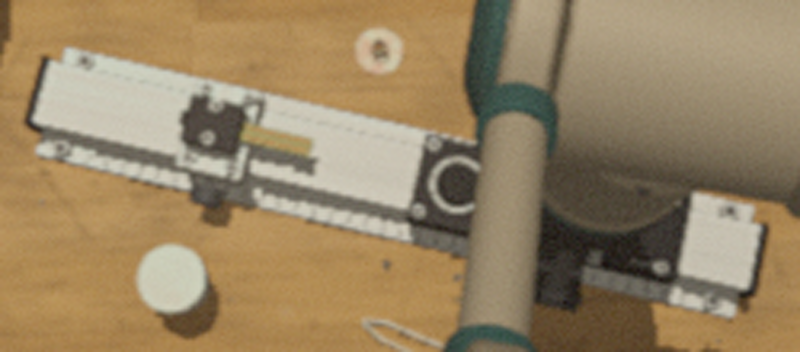

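Request:
send_rows(delta_pos=[[0,-0.005,0],[0,-0.0075,0],[0,-0.0075,0],[0,-0.0075,0],[0,-0.0075,0]], angular=[[0,0,0],[0,0,0],[0,0,0],[0,0,0],[0,0,0]])

```text
clock: 4.9
position: [0.4733, -0.013, 0.0704]
ee_rot: [0.0, 0.992, -0.128, 0.0]
contact_force: [-2.6, -1.5, 7.6]
width: 0.0001
```

Request:
send_rows(delta_pos=[[0,-0.0075,0],[0,-0.0075,0],[0,-0.0075,0],[0,-0.0075,0],[0,-0.0075,0]], angular=[[0,0,0],[0,0,0],[0,0,0],[0,0,0],[0,0,0]])

```text
clock: 5.32
position: [0.4771, 0.0015, 0.0704]
ee_rot: [0.0, 0.992, -0.128, 0.0]
contact_force: [-2.0, -1.9, 8.6]
width: 0.0001
```

Request:
send_rows(delta_pos=[[0,-0.0075,0],[0,-0.0075,0],[0,-0.0075,0],[0,-0.0075,0],[0,-0.0075,0]], angular=[[0,0,0],[0,0,0],[0,0,0],[0,0,0],[0,0,0]])

```text
clock: 5.73
position: [0.4809, 0.016, 0.0705]
ee_rot: [0.0, 0.992, -0.128, 0.0]
contact_force: [-1.6, -0.6, 8.9]
width: 0.0001
```

Request:
send_rows(delta_pos=[[0,-0.0075,0],[0,-0.0075,0],[0,-0.005,0],[0,-0.0025,0],[0,0,0]], angular=[[0,0,0],[0,0,0],[0,0,0],[0,0,0],[0,0,0]])

```text
clock: 6.15
position: [0.4833, 0.025, 0.0705]
ee_rot: [0.0, 0.992, -0.128, 0.0]
contact_force: [-1.7, -0.6, 8.4]
width: 0.0001
```

Run:
```python
from plan import *
from rig import manip
import cv2
s=manip.get_state();c=manip.calibration("wrist")
im=manip.get_image("wrist")
print(s["clock"],s["position"],s["contact_force"])
cv2.imwrite("pics/f.png",im)
S=manip.get_image("top")[180:290,200:450]
cv2.imwrite("pics/f_t.png",cv2.resize(S,None,fx=3.2,fy=3.2,interpolation=cv2.INTER_CUBIC))
```

```text
6.15 [0.48329865 0.02498688 0.07047926] [-1.72499417 -0.56075011  8.36149149]
```

View pics/f.png

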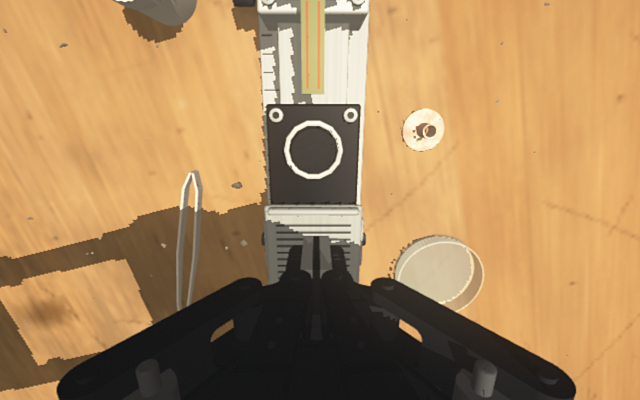

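View pics/f_t.png

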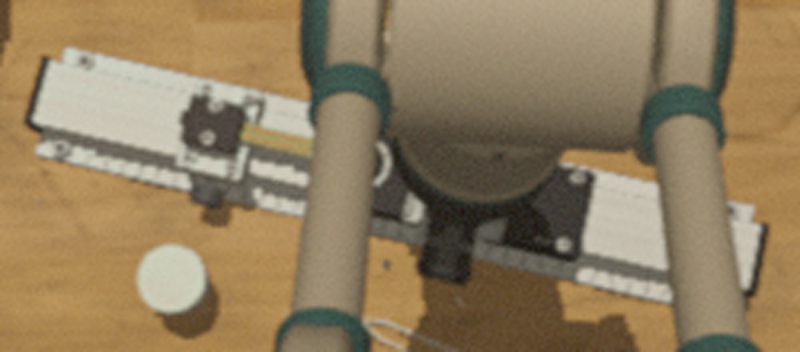

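Run:
```python
from plan import *
from rig import manip
c=manip.calibration("wrist")
y=np.array([.249,.9685,0])
a=onz(c,313,94,.057);b=onz(c,313,104.5,.043);d=onz(c,313.5,150,.046);e=onz(c,313,9,.045)
print(a,b,d,e,"remain nose:",(a-b)@y+.029,"seat:",(a-d)@y+.006, (a-d))
```

```text
[0.50397245 0.10379636 0.057     ] [0.50275597 0.09972489 0.043     ] [0.49729881 0.07812644 0.046     ] [0.51335122 0.13944541 0.045     ] remain nose: 0.03324612232646036 seat: 0.03252305721574496 [0.00667364 0.02566992 0.011     ]
```

Request:
send_rows(delta_pos=[[0,-0.005,0],[0,-0.0075,0],[0,-0.0075,0],[0,-0.0075,0],[0,-0.0075,0]], angular=[[0,0,0],[0,0,0],[0,0,0],[0,0,0],[0,0,0]])

```text
clock: 6.67
position: [0.4868, 0.0383, 0.0705]
ee_rot: [0.0, 0.992, -0.128, 0.0]
contact_force: [-2.0, -1.1, 8.6]
width: 0.0001
```

Request:
send_rows(delta_pos=[[0,-0.0075,0],[0,-0.0075,0],[0,-0.005,0],[0,-0.005,0],[0,0,0]], angular=[[0,0,0],[0,0,0],[0,0,0],[0,0,0],[0,0,0]])

```text
clock: 7.08
position: [0.4894, 0.0483, 0.0705]
ee_rot: [-0.0, 0.992, -0.128, 0.001]
contact_force: [-1.8, 0.2, 7.2]
width: -0.0002
```

Request:
send_rows(delta_pos=[[0,-0.0025,0],[0,-0.0025,0],[0,-0.0025,0],[0,0,0]], angular=[[0,0,0],[0,0,0],[0,0,0],[0,0,0]])

```text
clock: 7.42
position: [0.4901, 0.051, 0.0705]
ee_rot: [0.0, 0.992, -0.128, 0.0]
contact_force: [-2.4, 0.0, 8.7]
width: -0.0
```

Run:
```python
from plan import *
from rig import manip
import cv2
s=manip.get_state();c=manip.calibration("wrist")
im=manip.get_image("wrist")
print(s["clock"],s["position"],s["contact_force"])
a=im[0:300,180:460];cv2.imwrite("pics/g.png",cv2.resize(a,None,fx=2,fy=2,interpolation=cv2.INTER_CUBIC))
S=manip.get_image("scene")[180:320,215:435]
cv2.imwrite("pics/g_s.png",cv2.resize(S,None,fx=3.6,fy=3.6,interpolation=cv2.INTER_CUBIC))
```

```text
7.4167 [0.49011705 0.05099048 0.07049611] [-2.39986494  0.01571102  8.67834756]
```

View pics/g.png

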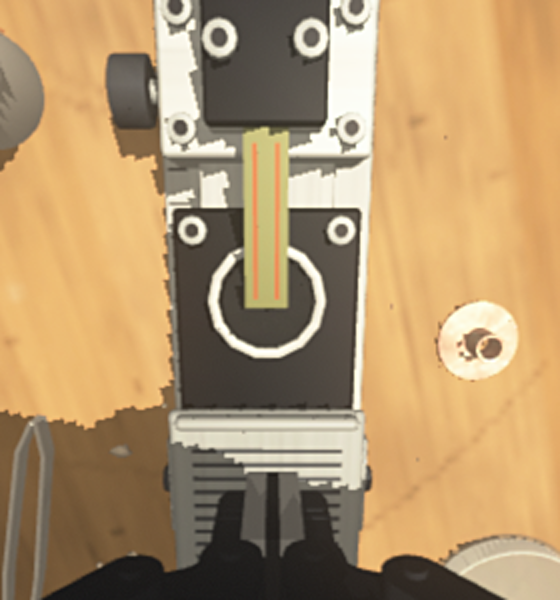

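View pics/g_s.png

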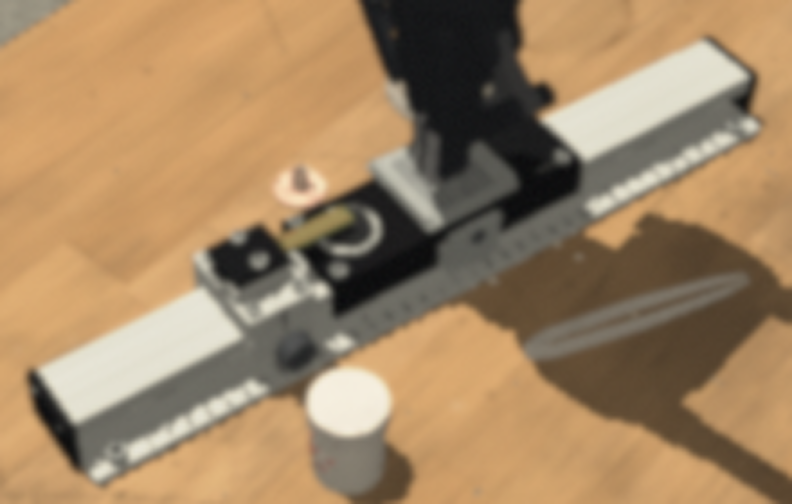

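The disc is now mostly under the strip, with about 6 mm left. I'll creep and watch the force along the rail.

Request:
send_rows(delta_pos=[[0,-0.0025,0],[0,-0.0025,0],[0,-0.0025,0]], angular=[[0,0,0],[0,0,0],[0,0,0]])

```text
clock: 7.77
position: [0.4908, 0.0537, 0.0705]
ee_rot: [0.0, 0.992, -0.128, 0.0]
contact_force: [-1.9, 0.2, 8.4]
width: 0.0003
```

Request:
send_rows(delta_pos=[[0,-0.0025,0],[0,0,0]], angular=[[0,0,0],[0,0,0]])

```text
clock: 7.93
position: [0.4911, 0.0549, 0.0705]
ee_rot: [0.0, 0.992, -0.128, 0.0]
contact_force: [-1.5, 0.1, 8.2]
width: 0.0003
```

Request:
send_rows(delta_pos=[[0,-0.0015,0],[0,0,0]], angular=[[0,0,0],[0,0,0]])

```text
clock: 8.1
position: [0.4913, 0.0554, 0.0705]
ee_rot: [0.0, 0.992, -0.128, 0.0]
contact_force: [-1.0, -0.0, 7.7]
width: -0.0001
```

Request:
send_rows(delta_pos=[[0,-0.0015,0],[0,0,0]], angular=[[0,0,0],[0,0,0]])

```text
clock: 8.27
position: [0.4914, 0.0559, 0.0705]
ee_rot: [0.0, 0.992, -0.128, 0.0]
contact_force: [-0.8, -0.4, 9.0]
width: -0.0001
```

Request:
send_rows(delta_pos=[[0,-0.0015,0],[0,0,0]], angular=[[0,0,0],[0,0,0]])

```text
clock: 8.43
position: [0.4916, 0.0565, 0.0705]
ee_rot: [0.0, 0.992, -0.128, 0.0]
contact_force: [-1.6, -0.6, 7.9]
width: -0.0001
```

Request:
send_rows(delta_pos=[[0,-0.0015,0],[0,0,0]], angular=[[0,0,0],[0,0,0]])

```text
clock: 8.6
position: [0.4917, 0.0569, 0.0705]
ee_rot: [0.0, 0.992, -0.128, 0.0]
contact_force: [-1.8, -0.7, 8.4]
width: 0.0003
```

Request:
send_rows(delta_pos=[[0,-0.0015,0],[0,0,0]], angular=[[0,0,0],[0,0,0]])

```text
clock: 8.77
position: [0.4916, 0.057, 0.0704]
ee_rot: [0.001, 0.992, -0.127, 0.0]
contact_force: [-2.3, -3.0, 8.0]
width: -0.0
```

Request:
send_rows(delta_pos=[[0,-0.0015,0],[0,0,0]], angular=[[0,0,0],[0,0,0]])

```text
clock: 8.93
position: [0.4917, 0.0571, 0.0704]
ee_rot: [0.001, 0.992, -0.127, 0.0]
contact_force: [-2.6, -4.3, 7.8]
width: -0.0001
```

Run:
```python
from plan import *
from rig import manip
import cv2
s=manip.get_state();c=manip.calibration("wrist")
im=manip.get_image("wrist")
print(s["clock"],s["position"],s["contact_force"])
a=im[0:300,180:460];cv2.imwrite("pics/i.png",cv2.resize(a,None,fx=2,fy=2,interpolation=cv2.INTER_CUBIC))
```

```text
8.9333 [0.49170881 0.05711442 0.07042312] [-2.64365362 -4.31135929  7.76732623]
```

View pics/i.png

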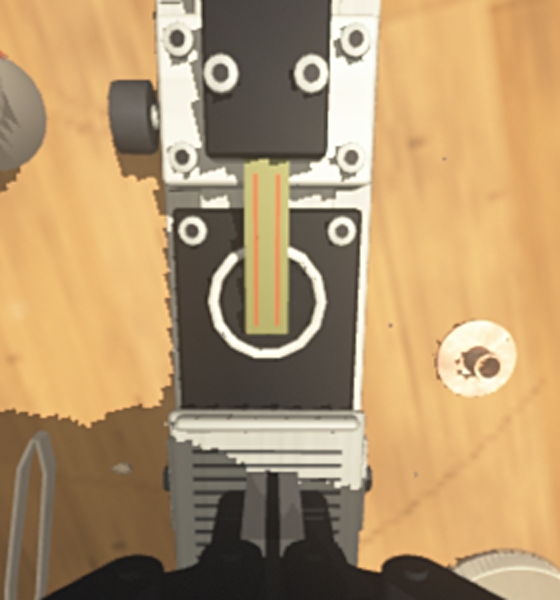

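The position stalled and the rail force rose to about 4.5 N, so the nose is on the pin. Now I'll let the plate up with a straight lift.

Request:
send_rows(delta_pos=[[0,0,-0.0025],[0,0,-0.005],[0,0,-0.005],[0,0,-0.0075],[0,0,0]], angular=[[0,0,0],[0,0,0],[0,0,0],[0,0,0],[0,0,0]])

```text
clock: 9.4
position: [0.4921, 0.0585, 0.078]
ee_rot: [-0.0, 0.992, -0.128, 0.0]
contact_force: [0.3, 0.4, -0.1]
width: 0.0
```

Request:
send_rows(delta_pos=[[0,0,-0.01],[0,0,-0.03],[0,0,-0.06],[0,0,-0.06],[0,0,-0.06]], angular=[[0,0,0],[0,0,0],[0,0,0],[0,0,0],[0,0,0]])

```text
clock: 9.82
position: [0.4913, 0.0585, 0.1663]
ee_rot: [-0.0, 0.992, -0.128, -0.001]
contact_force: [0.4, -0.4, -1.0]
width: 0.0
```

Request:
send_rows(delta_pos=[[0,0.05,-0.06],[0,0.08,-0.06],[0,0.08,0],[0,0.06,0],[0,0,0]], angular=[[0,0,0],[0,0,0],[0,0,0],[0,0,0],[0,0,0]])

```text
clock: 10.23
position: [0.4635, -0.0494, 0.2142]
ee_rot: [0.001, 0.992, -0.13, 0.0]
contact_force: [0.8, -0.2, 0.4]
width: -0.0001
```

Run:
```python
from plan import *
from rig import manip
import cv2
s=manip.get_state();c=manip.calibration("wrist")
im=manip.get_image("wrist")
print(s["clock"],s["position"],s["contact_force"],s["qd"].round(3))
cv2.imwrite("pics/j.png",im)
S=manip.get_image("scene");cv2.imwrite("pics/j_s0.png",S);S=S[180:320,215:435]
cv2.imwrite("pics/j_s.png",cv2.resize(S,None,fx=3.6,fy=3.6,interpolation=cv2.INTER_CUBIC))
S=manip.get_image("top");cv2.imwrite("pics/j_t0.png",S);S=S[180:290,200:450]
cv2.imwrite("pics/j_t.png",cv2.resize(S,None,fx=3.2,fy=3.2,interpolation=cv2.INTER_CUBIC))
```

```text
10.2333 [ 0.46354728 -0.04936825  0.21422434] [ 0.81657987 -0.19255856  0.44667317] [ 0.052  0.017  0.003  0.07  -0.002  0.06 ]
```

View pics/j.png

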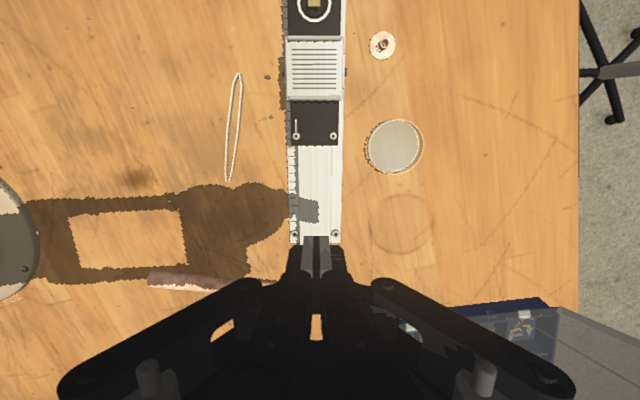

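View pics/j_s.png

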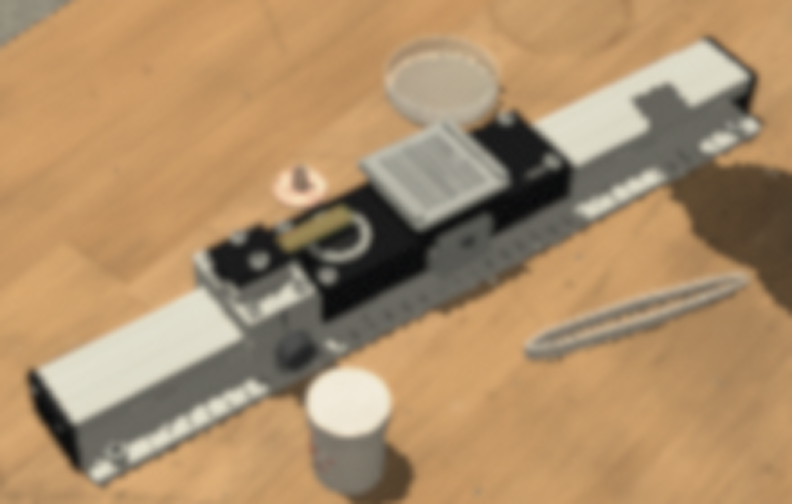

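View pics/j_t.png

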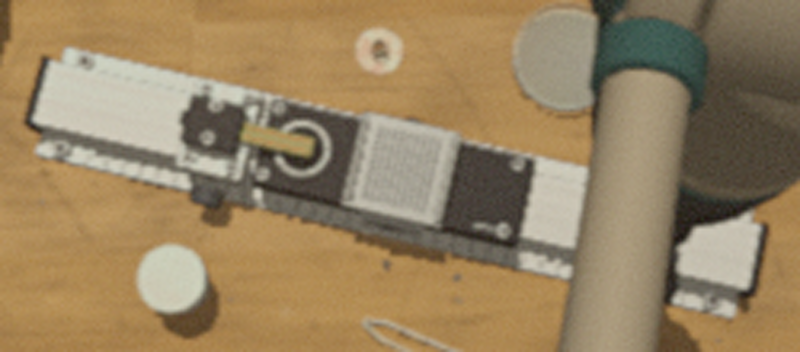

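Run:
```python
from plan import *
from rig import manip
import cv2
a=cv2.imread("pics/a_top.png",0);b=cv2.imread("pics/j_t0.png",0)
a2=cv2.imread("pics/a_scene.png",0);b2=cv2.imread("pics/j_s0.png",0)
def sh(a,b,x0,x1,y0,y1):
    w=cv2.createHanningWindow((x1-x0,y1-y0),cv2.CV_32F)
    return cv2.phaseCorrelate(np.float32(a[y0:y1,x0:x1]),np.float32(b[y0:y1,x0:x1]),w)
print("bracket top",sh(a,b,248,276,202,250),"bracket scene",sh(a2,b2,262,300,235,290))
print("vial",sh(a,b,235,275,250,285),"flange",sh(a,b,305,330,185,208),"tweezers",sh(a,b,308,382,275,312))
print("dish scene",sh(a2,b2,315,360,185,220))
t=manip.calibration("top");s=manip.calibration("scene")
S=(t,303.5/3.2-.5+200,147.5/3.2-.5+180)
p=tri(S,(s,341/3.6-.5+215,234/3.6-.5+180));y=np.array([.249,.9685,0])
print(p,"to pin:",(onz(t,312.5/3.2-.5+200,146.5/3.2-.5+180,.057)+.029*y-p[0])@y)
```

```text
bracket top ((0.11879586247319551, 0.04294225724365219), 0.852019887831476) bracket scene ((-0.10510228785198805, -0.04589433829557876), 0.8751487008730571)
vial ((-0.06431233246008361, 0.14196991639538226), 0.8607701341311137) flange ((0.8013100123152839, -0.09065967764526839), 0.844173618555069) tweezers ((0.5318865356218652, -0.08222326845282879), 0.9867219204902649)
dish scene ((0.39869241714443504, 0.04149764491571517), 0.8734169012234535)
(array([0.50339924, 0.10796481, 0.04505562]), [np.float64(1.0), np.float64(1.0)]) to pin: 0.024179887643873712
```

Request:
send_rows(delta_pos=[[0,0,0],[0,0,0],[0,0,0]], angular=[[0,0,0],[0,0,0],[0,0,0]])

```text
clock: 10.63
position: [0.4645, -0.0453, 0.2135]
ee_rot: [-0.0, 0.992, -0.127, -0.0]
contact_force: [0.5, -0.5, -0.4]
width: -0.0001
```

Run:
```python
from rig import manip
print(manip.sign_off())
```

```text
the job is handed in; nothing more can be done
None
```

The carriage is at the stop pin, the disc is under the probe, and I've handed the job in at about 10.7 s. With the fingers shut, I pressed the thumb plate about 4 mm (8–9 N) and slid the carriage 91 mm. At that point the tool stalled and the force along the rail rose to about 4–5 N. I then lifted straight up and backed the arm clear, so it ended touching nothing.

**What the last checks showed:**
- **Arrival:** the 91.4 mm travelled matches the roughly 91.5 mm I measured beforehand. The probe strip's end lies over the disc, and the plate looks up.
- **Bracket:** it moved about 0.1 px in both camera views, so I saw no shift.
- **Vial:** it also shows no movement, at about 0.15 px or less.

**What disagreed:**
- **Seat to pin:** this came out at 24.2 mm against the nominal 23 mm, which is within the camera error of about 2 mm. I relied on the stall and the force rise to judge contact.
- **Flange, tweezers and dish:** image matching gave apparent shifts of 0.8, 0.5 and 0.4 px. I put this down to the arm and its shadow in view, since nothing touched them, but I did not check further.

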